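# Register a sample box in the corner nest of a locating plate

### The arm

A 6-joint arm with a two-finger parallel gripper is mounted at the origin on a cart in front of the work surface, level with it; the furniture and walls round the work are solid. World frame = base frame: x ahead of the robot, y to its left, z up, the work surface at z = 0. Lengths are in mm, angles in degrees, forces in N, time in s.
With the tool pointing down it reaches from about 300 to 850 mm from the base axis. Payload 4.2 kg.
Tool frame: the origin (TCP) lies on the centre line of the jaws, within the pads' length; the fingertips stand 8 mm ahead of it and the grasp point (between the pads) lies 11 mm behind it; z points along the fingers, y is the line along which they close (so a half turn about z gives the same grasp; the last joint's range is limited). The gripper opens to 91 mm and grips with 3 to 60 N. Pads are 32 mm wide; open, the fingers measure 118 mm over their backs; the gripper's body (76 mm by 178 mm) begins 60 mm behind the grasp point.
Start: joints at [65.031, 18.312, 89.639, -0, 72.044, -1.146], TCP at [232.259, 526.021, 221.976] pointing down, gripper open.
Joint ranges: [-177.97, 177.97], [-48.28, 115.42], [12.27, 149.76], [-77.06, 257.06], [2.81, 150.46], [-146.56, 146.56]. Speed limits (degrees/s): [147.25, 147.25, 180, 180, 180, 180].

### API

Orientations are given as [roll, pitch, yaw] about the fixed x, y, z axes, in that order (R = Rz(yaw) Ry(pitch) Rx(roll)).
In Python, from workcell import telemetry, eyes, ticket gives the robot as it stands. The module is installed in compiled form; this text tells all that it offers.
- The arm moves only by the shell command python3 -m crank 'ROWS' [OPENING] [FORCE]. ROWS is JSON, a list of rows, each an object of numbers: "dx", "dy", "dz": the shift along the world's x, y, z normalised to -1 to 1, where 1 is 80 cm; "yaw": the turn about the world's z normalised to -1 to 1, where 1 is 5 degrees. A call has 1 to 10 rows; each row shifts and turns the commanded pose from where the row before left it; what a row does not reach is not made up. A row lasts 1/8 s, in which the tool goes at most 62.5 mm and 10.7 degrees, less where a joint would pass 70% of its speed; a pose out of reach is approached as far as the arm can. A call with a number of a shift or a turn outside -1 to 1 is refused whole. A call with a gripper value outside its range is refused whole. OPENING is the opening, from 0 (shut) to 1 (fully open), set as the call begins (- or left out, the last holds). The fingers move at their own pace and stop on an object; FORCE is the grip in N (left out, the last holds). Time passes only in rows, so rows that do not move let the fingers close. It gives the time, the measured TCP pose, the force, the opening and the grip force at its end, in the units of the state.
- telemetry.state(): the state, without advancing time (a new reading comes with each control period).
- eyes.grab_frame(name): name is "side" or "top" or "wrist"; returns the picture (480x640x3 uint8, red, green, blue); there is no depth.
- eyes.calibration(name): a dict with "camera_matrix" (3x3 intrinsics, pixels), "world_from_camera" (4x4, takes a point from camera to world coordinates). Camera axes: x right, y down, z forward; pixel columns grow to the right and rows downward; lengths in mm; the calibration is good to about 2 mm. A picture is of the moment at which its call begins: read the wrist's pose just before it. calibration takes no time and is no camera call; for the wrist camera it gives the pose at the moment of the call.
- ticket.job_done(): hands the job in; it is judged then, once.
The state is a dict: "time_s": time; "qpos": joint angles; "qvel": joint speeds; "effort": joint torques, N m; "ee_pos": TCP position; "ee_rot": TCP orientation; "force": force on the tool from outside, world axes, zero at the start; "torque": the same for the moment, N m; "gripper_width": finger opening in mm; "gripper_force": force on a finger pad.
Only numpy, scipy, OpenCV 4.12 (cv2) and the standard library are available. Lean on these libraries where they do the work, as an engineer would, in place of code of your own. Each camera call takes 0.05 s, during which the arm holds its last target. There are 200 camera calls.

### The job

With the fingertips, push the small sample box (the one lying on the metal locating plate) across the plate until its side lies flat against the long rail, while it is still short of the corner pocket. Then slide it along that rail into the pocket until it is fully home, snug against both the rail and the end stop, and move clear. It must stay on the plate all the while, never lifted or tipped, and leave the loupe, the vial and the larger sample box where they stand.

Things in the scene. Friction and masses are not known exactly. Their poses are not given: they have to be found in the camera images.
- corner_plate: Aluminium locating plate fixed to the bench, 160 (x) x 260 (y) x 8 mm, with a grid of flat tapped holes, turned by up to 0.35 rad from the world axes. Origin: centre of its underside, at bench level; its top is at z = 8 mm. The rail runs along its whole +x edge, the end stop stands at its +y end. All points below have the plate's axes.
- rail (a point): Middle of the steel rail's inner face at plate level, (62, 0, 8) mm in the plate's frame. The rail is straight along the plate's y over the whole 260 mm, 12 mm wide (x = 62 to 74), 12 mm high above the plate.
- lip (a point): Tip of the short lip's round nose at plate level, (17, 93, 8) mm in the plate's frame. The lip is 10 mm wide (x = 12 to 22), 10 mm high above the plate and runs in +y to the end stop. Between lip and rail is the corner pocket, 40 mm wide, 19 mm deep, open toward -y.
- nest (a point): Point on the plate's top, (45, 90, 8) mm in the plate's frame, where the small sample box's origin lies when it is fully home. The end stop's inner face is 22 mm farther in +y (plate y = 112); the stop is 12 mm wide, 12 mm high and runs from plate x = 0 to the rail.
- sample_box: Small shut sample box (lid does not open), about 50 g, on the plate. Origin: centre of its underside. In its own axes it spans x = -17 to +17 mm (the lid latch stands out to -19, 9 to 13 mm up), y = -22 to +22, height 15. Its +x side goes to the rail, its +y side to the end stop; at the start it is turned by up to 0.5 rad from the plate's axes. It slides freely, and turns if pushed off centre.
- big_box: Bystander: larger shut sample box, 59 x 56 x 17 mm, loose on the bench beyond the plate's +y end. Origin: centre of its underside.
- loupe: Bystander: round stand loupe, 38 mm in diameter, 36 mm high, loose on the plate on the side away from the rail, near the end stop. Origin: centre of its underside.
- vial: Bystander: small upright screw-cap vial, 21 mm in diameter, 52 mm high, loose on the bench beyond the plate's -y end. Origin: centre of its underside.
Things that resemble listed ones, but are neither listed nor needed, are in the scene too. Leave any pink or yellow look-alike of the sample_box alone.

How it is judged:
By the outcome, as a careful person would: the job done as asked, in the order asked, and still so for the second after the job is handed in, with the robot touching nothing.
It also fails if it takes over 64 s, if anything falls off the work surface, if the arm or the gripper's body presses on something with over 40 N, if the wrist force passes 120 N, or if a joint passes its speed limit or range.

## Working session

There is one attempt and no reset: what is moved stays moved. The work goes in short steps, Python scripts to look and compute and a shell command to move; the robot and the scene stay as the last step left them, time stands still between calls to the robot, and variables do not carry over. Pictures are saved under pics/ and viewed, at most 10 in all, crops included, and the job is handed in when it is done.

```bash
mkdir -p pics
python3 - <<'E'
from workcell import telemetry, eyes
import cv2,numpy as np
s=telemetry.state();print(s['time_s'],s['ee_pos'],s['ee_rot'],s['gripper_width'])
for n in ['top','side']:
    cv2.imwrite(f'pics/{n}0.png',eyes.grab_frame(n)[:,:,::-1])
    c=eyes.calibration(n);print(n,np.round(c['camera_matrix'],1).tolist(),np.round(c['world_from_camera'],3).tolist())
E
```

```text
0.0 [232.03742979 525.5634624  221.12108225] [-1.79898239e+02 -2.71074337e-03  1.56177124e+02] 90.93184159529592
top [[545.6, 0.0, 317.3], [0.0, 545.6, 228.8], [0.0, 0.0, 1.0]] [[-0.018, -0.992, 0.124, 466.436], [-1.0, 0.019, 0.006, -28.083], [-0.008, -0.124, -0.992, 1102.706], [0.0, 0.0, 0.0, 1.0]]
side [[442.0, 0.0, 316.0], [0.0, 442.0, 241.0], [0.0, 0.0, 1.0]] [[0.628, -0.366, 0.687, -14.762], [-0.778, -0.289, 0.557, -493.777], [-0.005, -0.884, -0.467, 443.077], [0.0, 0.0, 0.0, 1.0]]
```

View pics/top0.png

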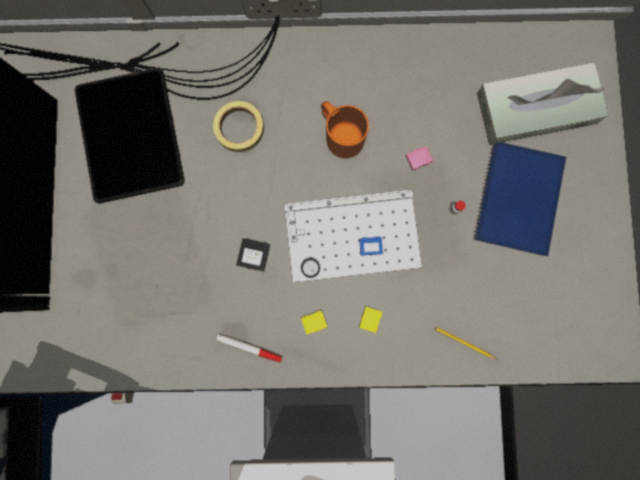

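View pics/side0.png

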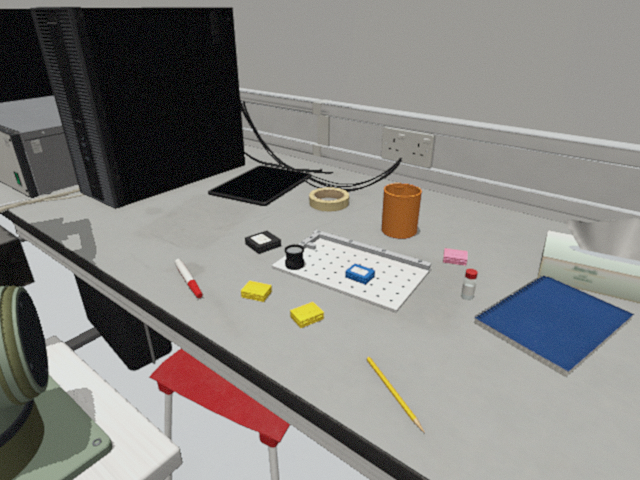

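The blue and white box on the plate is at top (371,246). Look-alikes are the yellow boxes at (314,322) and (371,319) and the pink one at (419,157). The black box at (253,254) is big_box, the loupe is at (311,267) and the vial at (458,207). The rail is on the far edge and the end stop on the left. I'm choosing the blue one and will check it in a crop.

Run:
```python
import cv2
im=cv2.imread('pics/top0.png')[180:290,270:430]
cv2.imwrite('pics/crop0.png',cv2.resize(im,None,fx=5,fy=5,interpolation=cv2.INTER_CUBIC))
```

```text
(no output)
```

View pics/crop0.png

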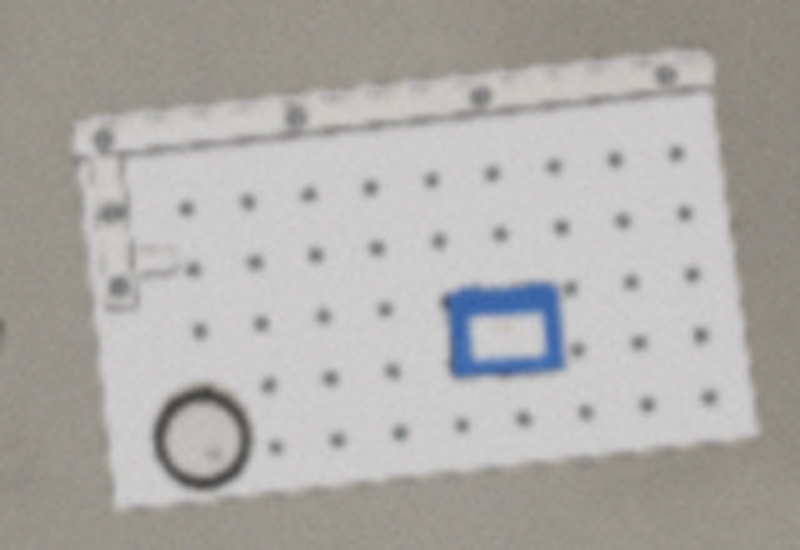

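The crop confirms a blue box with a white label, corners near (447,290), (557,284), (563,368) and (455,376). The rail is at the top and the stop and lip at the left. Next I'll localise these.

```bash
cat > h.py <<'E'
import numpy as np, cv2
from scipy.optimize import least_squares
from workcell import telemetry, eyes
def ray(name,uv,z,c=None):
    c=c or eyes.calibration(name);K=np.array(c['camera_matrix']);T=np.array(c['world_from_camera'])
    uv=np.atleast_2d(uv).astype(float);z=np.broadcast_to(z,len(uv))
    d=(np.c_[uv,np.ones(len(uv))]@np.linalg.inv(K).T)@T[:3,:3].T
    o=T[:3,3];return (o+d*((z-o[2])/d[:,2])[:,None])[:,:2]
def rigid(local,world):
    l=np.array(local,float);w=np.array(world,float);lc,wc=l.mean(0),w.mean(0);a,b=l-lc,w-wc
    th=np.arctan2((a[:,0]*b[:,1]-a[:,1]*b[:,0]).sum(),(a*b).sum())
    R=np.array([[np.cos(th),-np.sin(th)],[np.sin(th),np.cos(th)]]);t=wc-R@lc
    return th,t,np.linalg.norm(a@R.T-b,axis=1)
E
python3 - <<'E'
from h import *
f=lambda p:np.array([270,180])+(np.array(p)-2)/5
P=ray('top',f([(118,508),(757,433),(713,50)]),[8,8,8])
th,t,r=rigid([(-80,130),(-80,-130),(80,-130)],P);print('plate',np.degrees(th),t,r)
B=ray('top',f([(447,290),(557,284),(563,368),(455,376)]),23)
bt,b,r=rigid([(17,22),(17,-22),(-17,-22),(-17,22)],B);print('box',np.degrees(bt),b,r)
R=np.array([[np.cos(th),-np.sin(th)],[np.sin(th),np.cos(th)]]);print('box in plate',(b-t)@R,np.degrees(bt-th))
L=ray('top',f([(203,438)]),40);print('loupe',L,(L-t)@R)
np.savez('plate.npz',th=th,t=t)
V=ray('top',[(459,206),(253,254)],[52,17]);print('vial,bigbox',V,(V-t)@R)
print('lip',ray('top',f([(180,260)]),18),t+R@[17,93])
c=eyes.calibration('wrist');s=telemetry.state();print(np.round(c['world_from_camera'],3),s['ee_pos'],c['camera_matrix'])
E
```

```text
plate 5.097076620549072 [590.23300745 -92.90140722] [0.97970488 2.55407122 1.6648105 ]
box 2.762306934038394 [ 565.99260014 -126.94531922] [0.24758074 0.32043026 0.5072899  0.62320645]
box in plate [-27.16913052 -31.75568669] -2.334769686510678
loupe [[524.1833054   -6.49239231]] [[-58.11163783  91.93540421]]
vial,bigbox [[ 637.28723684 -298.33810767]
 [ 553.82243349  107.72297117]] [[  28.61644754 -208.80478282]
 [ -18.44242479  203.06587125]]
lip [[596.76487131   2.02166314]] [598.90333936   1.24117265]
[[ 4.04000e-01  8.87000e-01  2.26000e-01  1.69658e+02]
 [ 9.15000e-01 -3.91000e-01 -1.00000e-01  5.53342e+02]
 [-1.00000e-03  2.47000e-01 -9.69000e-01  3.83397e+02]
 [ 0.00000e+00  0.00000e+00  0.00000e+00  1.00000e+00]] [232.07216487 525.61895404 221.211843  ] [[403.70871466   0.         319.55317584]
 [  0.         403.70871466 230.82362273]
 [  0.           0.           1.        ]]
```

```bash
python3 -m crank '[{"dx":0.024,"dy":-0.0586,"dz":-0.0064,"yaw":0.413},{"dx":0.024,"dy":-0.0586,"dz":-0.0064,"yaw":0.413},{"dx":0.024,"dy":-0.0586,"dz":-0.0064,"yaw":0.413},{"dx":0.024,"dy":-0.0586,"dz":-0.0064,"yaw":0.413},{"dx":0.024,"dy":-0.0586,"dz":-0.0064,"yaw":0.413},{"dx":0.024,"dy":-0.0586,"dz":-0.0064,"yaw":0.413},{"dx":0.024,"dy":-0.0586,"dz":-0.0064,"yaw":0.413}]' 0.24
python3 -m crank '[{"dx":0.024,"dy":-0.0586,"dz":-0.0064,"yaw":0.413},{"dx":0.024,"dy":-0.0586,"dz":-0.0064,"yaw":0.413},{"dx":0.024,"dy":-0.0586,"dz":-0.0064,"yaw":0.413},{"dx":0.024,"dy":-0.0586,"dz":-0.0064,"yaw":0.413},{"dx":0.024,"dy":-0.0586,"dz":-0.0064,"yaw":0.413},{"dx":0.024,"dy":-0.0586,"dz":-0.0064,"yaw":0.413},{"dx":0.024,"dy":-0.0586,"dz":-0.0064,"yaw":0.413},{},{}]'
python3 - <<'E'
from h import *
c=eyes.calibration('wrist');im=eyes.grab_frame('wrist');cv2.imwrite('pics/w1.png',im[:,:,::-1])
np.savez('w1.npz',**{k:np.array(v) for k,v in c.items()})
E
```

```text
time_s: 0.98
ee_pos: [366.9, 196.3, 185.8]
ee_rot: [180.0, -0.0, 170.7]
force: [0.8, -0.3, 0.6]
gripper_width: 24.4
gripper_force: 0.0validation failed for argument at $[7]...
```

View pics/w1.png

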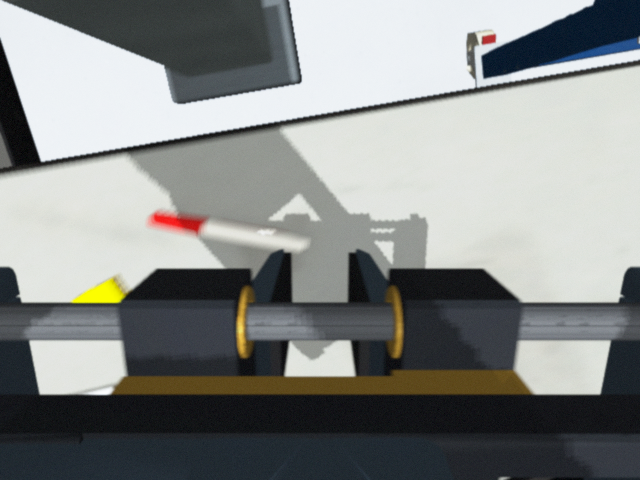

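The upper part shows the bench behind; the camera sits on the tool's +x side, so I'll turn to yaw ≈5° so that it looks at the box ahead of the fingers.

```bash
R='' ; python3 -m crank '[{"dx":0.005,"dy":-0.0124,"dz":-0.0014,"yaw":-1},{"dx":0.005,"dy":-0.0124,"dz":-0.0014,"yaw":-1},{"dx":0.005,"dy":-0.0124,"dz":-0.0014,"yaw":-1},{"dx":0.005,"dy":-0.0124,"dz":-0.0014,"yaw":-1},{"dx":0.005,"dy":-0.0124,"dz":-0.0014,"yaw":-1},{"dx":0.005,"dy":-0.0124,"dz":-0.0014,"yaw":-1},{"dx":0.005,"dy":-0.0124,"dz":-0.0014,"yaw":-1},{"dx":0.005,"dy":-0.0124,"dz":-0.0014,"yaw":-1},{"dx":0.005,"dy":-0.0124,"dz":-0.0014,"yaw":-1},{"dx":0.005,"dy":-0.0124,"dz":-0.0014,"yaw":-1}]'
python3 -m crank '[{"dx":0.005,"dy":-0.0124,"dz":-0.0014,"yaw":-1},{"dx":0.005,"dy":-0.0124,"dz":-0.0014,"yaw":-1},{"dx":0.005,"dy":-0.0124,"dz":-0.0014,"yaw":-1},{"dx":0.005,"dy":-0.0124,"dz":-0.0014,"yaw":-1},{"dx":0.005,"dy":-0.0124,"dz":-0.0014,"yaw":-1},{"dx":0.005,"dy":-0.0124,"dz":-0.0014,"yaw":-1},{"dx":0.005,"dy":-0.0124,"dz":-0.0014,"yaw":-1},{"dx":0.005,"dy":-0.0124,"dz":-0.0014,"yaw":-1},{"dx":0.005,"dy":-0.0124,"dz":-0.0014,"yaw":-1},{"dx":0.005,"dy":-0.0124,"dz":-0.0014,"yaw":-1}]'
python3 -m crank '[{"dx":0.005,"dy":-0.0124,"dz":-0.0014,"yaw":-1},{"dx":0.005,"dy":-0.0124,"dz":-0.0014,"yaw":-1},{"dx":0.005,"dy":-0.0124,"dz":-0.0014,"yaw":-1},{"dx":0.005,"dy":-0.0124,"dz":-0.0014,"yaw":-1},{"dx":0.005,"dy":-0.0124,"dz":-0.0014,"yaw":-1},{"dx":0.005,"dy":-0.0124,"dz":-0.0014,"yaw":-1},{"dx":0.005,"dy":-0.0124,"dz":-0.0014,"yaw":-1},{"dx":0.005,"dy":-0.0124,"dz":-0.0014,"yaw":-1},{"dx":0.005,"dy":-0.0124,"dz":-0.0014,"yaw":-1},{"dx":0.005,"dy":-0.0124,"dz":-0.0014,"yaw":-1}]'
python3 -m crank '[{"dx":0.005,"dy":-0.0124,"dz":-0.0014,"yaw":-1},{"dx":0.005,"dy":-0.0124,"dz":-0.0014,"yaw":-1},{"dx":0.005,"dy":-0.0124,"dz":-0.0014,"yaw":-1},{"dx":0},{"dx":0}]'
python3 - <<'E'
from h import *
c=eyes.calibration('wrist');im=eyes.grab_frame('wrist');cv2.imwrite('pics/w2.png',im[:,:,::-1])
np.savez('w2.npz',**{k:np.array(v) for k,v in c.items()})
E
```

```text
time_s: 2.28
ee_pos: [406.5, 98.5, 174.6]
ee_rot: [-180.0, -0.0, 120.5]
force: [-0.2, 0.4, -0.4]
gripper_width: 21.7
gripper_force: 0.0
time_s: 3.52
ee_pos: [446.5, -0.7, 163.4]
ee_rot: [-180.0, 0.0, 70.5]
force: [0.1, 0.4, 0.2]
gripper_width: 22.1
gripper_force: 0.0
time_s: 4.78
ee_pos: [486.6, -99.8, 152.2]
ee_rot: [-180.0, 0.0, 20.5]
force: [0.6, -0.1, 0.0]
gripper_width: 21.7
gripper_force: 0.0validation failed for argument at $[3]...
```

View pics/w2.png

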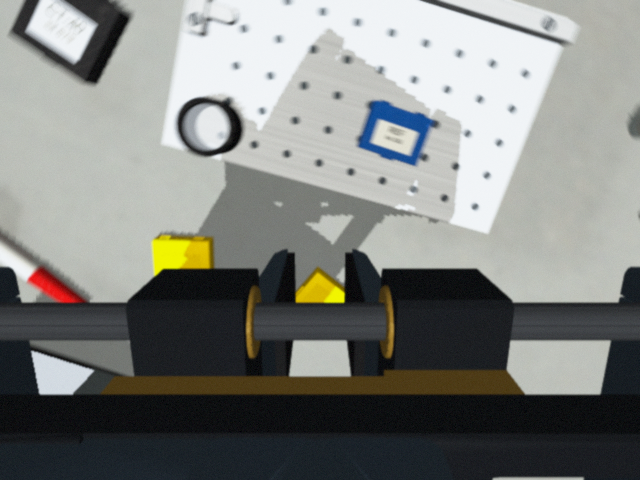

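The box is at (397,133), the rail along the top, the loupe at (210,126), and a yellow box under the gripper at (320,287). I'll finish the turn and look closer.

```bash
python3 -m crank '[{"dx":0.004,"dy":-0.01,"dz":-0.012,"yaw":-1},{"dx":0.004,"dy":-0.01,"dz":-0.012,"yaw":-1},{"dx":0.004,"dy":-0.01,"dz":-0.012,"yaw":-1},{"dx":0,"dy":0,"dz":0,"yaw":0},{"dx":0,"dy":0,"dz":0,"yaw":0}]'
python3 - <<'E'
from h import *
c=eyes.calibration('wrist');im=eyes.grab_frame('wrist');cv2.imwrite('pics/w3.png',im[:,:,::-1])
cv2.imwrite('pics/w3c.png',cv2.resize(im[:240,120:440,::-1],None,fx=2.5,fy=2.5,interpolation=cv2.INTER_CUBIC))
np.savez('w3.npz',**{k:np.array(v) for k,v in c.items()})
E
```

```text
time_s: 5.45
ee_pos: [496.2, -123.3, 123.9]
ee_rot: [-180.0, 0.0, 5.7]
force: [-0.3, -0.4, 0.1]
gripper_width: 21.7
gripper_force: 0.0
```

View pics/w3c.png

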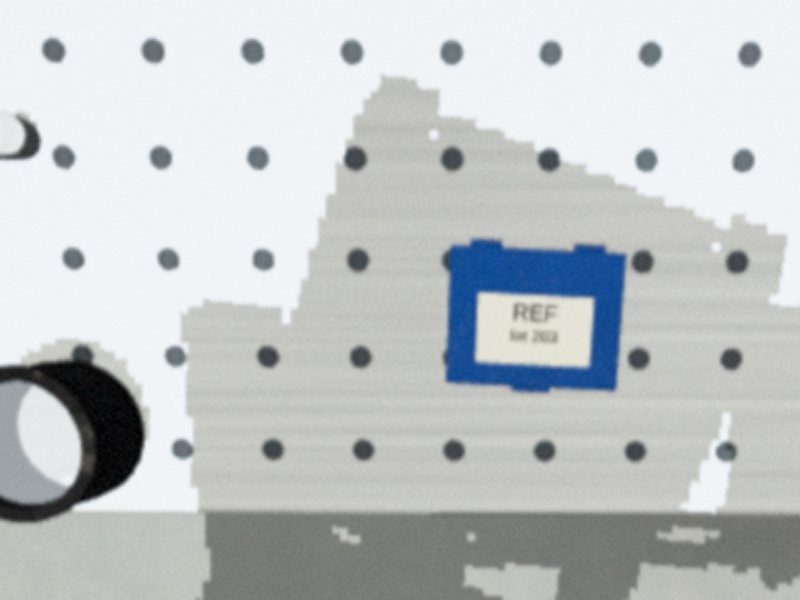

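Close up: blue box, label "REF", latch (about 10 mm wide) at (531,388) on the near side and two hinges on the rail side. It is turned about 2° from the hole rows.

Run:
```python
from h import *
d=np.load('w3.npz');c={k:d[k] for k in d}
f=lambda p:np.array([120,0])+(np.array(p)-.75)/2.5
B=ray('',f([(448,246),(627,255),(616,389),(446,381)]),23,c)
bt,b,r=rigid([(17,22),(17,-22),(-17,-22),(-17,22)],B);print('box',np.degrees(bt),b,r)
H=ray('',f([(54,50),(749,53),(183,449),(726,451)]),8,c)
e=H[1]-H[0];th=np.arctan2(e[0],-e[1]);print('plate yaw',np.degrees(th),np.linalg.norm(e)/7)
E2=ray('',f([(300,512),(780,514)]),8,c);print('near edge (x=-80)',E2)
p=np.load('plate.npz');th=np.radians(5.3);R=np.array([[np.cos(th),-np.sin(th)],[np.sin(th),np.cos(th)]])
print('edge plate x',(E2-p['t'])@R,'box in plate',(b-p['t'])@R)
```

```text
box 3.160533477441211 [ 567.44663194 -125.35599864] [0.58294089 0.64527897 0.5311353  0.61418533]
plate yaw 5.506330522096588 24.924879493493105
near edge (x=-80) [[ 508.96346193  -66.3256262 ]
 [ 521.84540133 -199.94997302]]
edge plate x [[ -78.46727318   33.9690772 ]
 [ -77.98336737 -100.27389752]] box in plate [-25.68680655 -30.21104736]
```

```bash
python3 -m crank '[{"dx":0.0325,"dy":-0.008,"dz":-0.03,"yaw":0},{"dx":0,"dy":0,"dz":-0.035,"yaw":0},{"dx":0,"dy":0,"dz":-0.035,"yaw":0},{"dx":0,"dy":0,"dz":-0.02,"yaw":0},{"dx":0,"dy":0,"dz":-0.0095,"yaw":0},{"dx":0,"dy":0,"dz":0,"yaw":0}]'
python3 - <<'E'
from h import *
c=eyes.calibration('wrist');im=eyes.grab_frame('wrist');cv2.imwrite('pics/w4.png',im[:,:,::-1])
np.savez('w4.npz',**{k:np.array(v) for k,v in c.items()})
E
```

```text
time_s: 6.25
ee_pos: [522.4, -130.1, 20.3]
ee_rot: [180.0, -0.0, 5.6]
force: [1.1, 0.1, 0.4]
gripper_width: 22.1
gripper_force: 0.0
```

View pics/w4.png

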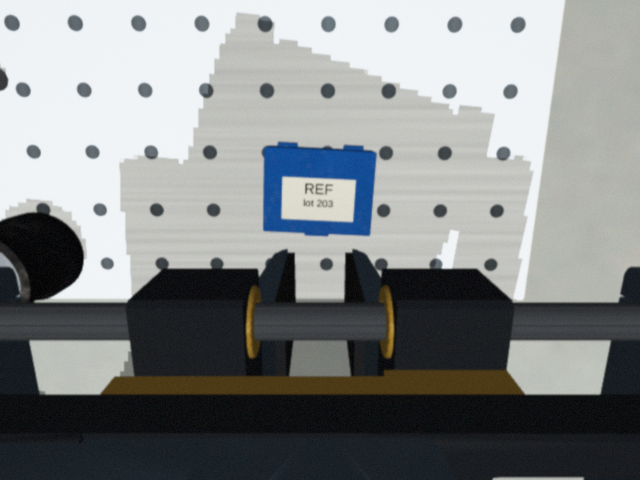

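The box (318,190) sits square and centred in front of the fingertips at (280,252) and (358,252), so I'm pushing toward the rail.

```bash
python3 -m crank '[{"dx":0.0075,"dy":0.0007,"dz":0,"yaw":0},{"dx":0.0075,"dy":0.0007,"dz":0,"yaw":0},{"dx":0.0075,"dy":0.0007,"dz":0,"yaw":0},{"dx":0.0075,"dy":0.0007,"dz":0,"yaw":0},{"dx":0.0075,"dy":0.0007,"dz":0,"yaw":0},{"dx":0.0075,"dy":0.0007,"dz":0,"yaw":0},{"dx":0.0075,"dy":0.0007,"dz":0,"yaw":0},{"dx":0.0075,"dy":0.0007,"dz":0,"yaw":0},{"dx":0.0075,"dy":0.0007,"dz":0,"yaw":0},{"dx":0.0075,"dy":0.0007,"dz":0,"yaw":0}]'
python3 -m crank '[{"dx":0.005,"dy":0.0005,"dz":0,"yaw":0},{"dx":0.005,"dy":0.0005,"dz":0,"yaw":0},{"dx":0.004,"dy":0.0004,"dz":0,"yaw":0},{"dx":0,"dy":0,"dz":0,"yaw":0}]'
python3 - <<'E'
from h import *
c=eyes.calibration('wrist');im=eyes.grab_frame('wrist');cv2.imwrite('pics/w5.png',im[:,:,::-1])
np.savez('w5.npz',**{k:np.array(v) for k,v in c.items()})
E
```

```text
time_s: 7.55
ee_pos: [582.7, -124.5, 20.1]
ee_rot: [180.0, 0.0, 5.6]
force: [-0.2, 0.5, -0.5]
gripper_width: 21.6
gripper_force: 0.1
time_s: 8.05
ee_pos: [593.8, -123.4, 20.2]
ee_rot: [180.0, -0.0, 5.6]
force: [0.3, -0.8, 0.4]
gripper_width: 21.9
gripper_force: 0.0
```

View pics/w5.png

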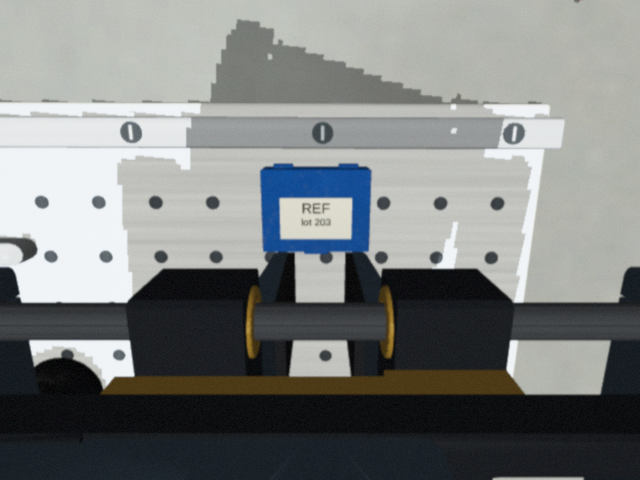

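The box now lies square on the fingertips, its far edge at row 167. The rail's inner edge is at row 148, leaving about 8–12 mm. I'll creep and watch the force.

```bash
python3 -m crank '[{"dx":0.0025,"dy":0.0002,"dz":0,"yaw":0},{"dx":0.0025,"dy":0.0003,"dz":0,"yaw":0},{"dx":0.0025,"dy":0.0002,"dz":0,"yaw":0},{"dx":0.0015,"dy":0.0002,"dz":0,"yaw":0},{"dx":0,"dy":0,"dz":0,"yaw":0}]'
python3 -m crank '[{"dx":0.0015,"dy":0.0001,"dz":0,"yaw":0},{"dx":0,"dy":0,"dz":0,"yaw":0}]'
python3 -m crank '[{"dx":0.0015,"dy":0.0001,"dz":0,"yaw":0},{"dx":0,"dy":0,"dz":0,"yaw":0}]'
```

```text
time_s: 8.72
ee_pos: [600.8, -122.7, 20.2]
ee_rot: [180.0, -0.0, 5.6]
force: [-0.1, -0.5, 0.3]
gripper_width: 21.6
gripper_force: 0.0
time_s: 8.98
ee_pos: [601.9, -122.6, 20.1]
ee_rot: [180.0, 0.0, 5.6]
force: [0.0, 0.1, -0.6]
gripper_width: 21.9
gripper_force: 0.0
time_s: 9.22
ee_pos: [602.1, -122.6, 20.1]
ee_rot: [-180.0, 0.1, 5.6]
force: [-3.1, 0.1, 1.9]
gripper_width: 21.7
gripper_force: 1.9
```

```bash
python3 -m crank '[{"dx":0.0015,"dy":0.0001,"dz":0,"yaw":0},{"dx":0,"dy":0,"dz":0,"yaw":0}]'
python3 - <<'E'
from h import *
c=eyes.calibration('wrist');im=eyes.grab_frame('wrist');cv2.imwrite('pics/w6.png',im[:,:,::-1])
np.savez('w6.npz',**{k:np.array(v) for k,v in c.items()})
cv2.imwrite('pics/w6c.png',cv2.resize(im[90:290,200:460,::-1],None,fx=3,fy=3,interpolation=cv2.INTER_CUBIC))
E
```

```text
time_s: 9.48
ee_pos: [602.1, -122.5, 20.0]
ee_rot: [-180.0, 0.3, 5.6]
force: [-6.9, -0.6, 4.9]
gripper_width: 21.8
gripper_force: 3.4
```

View pics/w6c.png

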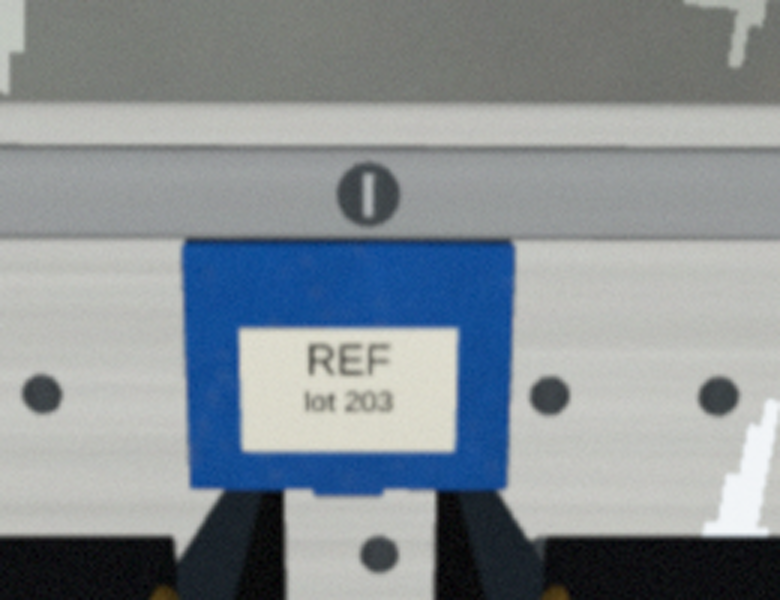

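The box lies flat against the rail over its whole side (row 240 of the crop), well short of the pocket. Now I'll back off, lift, shut the fingers and go behind its −y end.

```bash
python3 -m crank '[{"dx":-0.01,"dy":-0.001,"dz":0,"yaw":0},{"dx":-0.02,"dy":-0.002,"dz":0,"yaw":0},{"dx":0,"dy":0,"dz":0.05,"yaw":0},{"dx":0,"dy":-0.03,"dz":0.02,"yaw":0},{"dx":0,"dy":-0.024,"dz":0,"yaw":0},{"dx":0,"dy":0,"dz":0,"yaw":0}]'
python3 -m crank '[{"dx":0,"dy":0,"dz":0,"yaw":0},{"dx":0,"dy":0,"dz":0,"yaw":0}]' 0
```

```text
time_s: 10.28
ee_pos: [579.9, -169.1, 75.3]
ee_rot: [-180.0, 0.0, 5.5]
force: [-1.5, 0.9, 0.1]
gripper_width: 21.7
gripper_force: 0.0
time_s: 10.52
ee_pos: [579.9, -167.3, 75.3]
ee_rot: [-180.0, 0.1, 5.7]
force: [0.3, 0.2, -0.2]
gripper_width: 4.6
gripper_force: 0.0
```

```bash
python3 -m crank '[{"dx":0.035,"dy":0,"dz":0,"yaw":0},{"dx":0.034,"dy":0,"dz":0,"yaw":0},{"dx":0,"dy":0,"dz":-0.03,"yaw":0},{"dx":0,"dy":0,"dz":0,"yaw":0},{"dx":0,"dy":0,"dz":0,"yaw":0}]'
python3 - <<'E'
from h import *
c=eyes.calibration('wrist');im=eyes.grab_frame('wrist')
np.savez('w7.npz',**{k:np.array(v) for k,v in c.items()})
cv2.imwrite('pics/w7.png',im[:,:,::-1])
E
```

```text
time_s: 11.15
ee_pos: [635.4, -167.8, 52.4]
ee_rot: [180.0, 0.0, 5.7]
force: [-0.3, 1.0, -0.1]
gripper_width: 0.5
gripper_force: 0.0
```

View pics/w7.png

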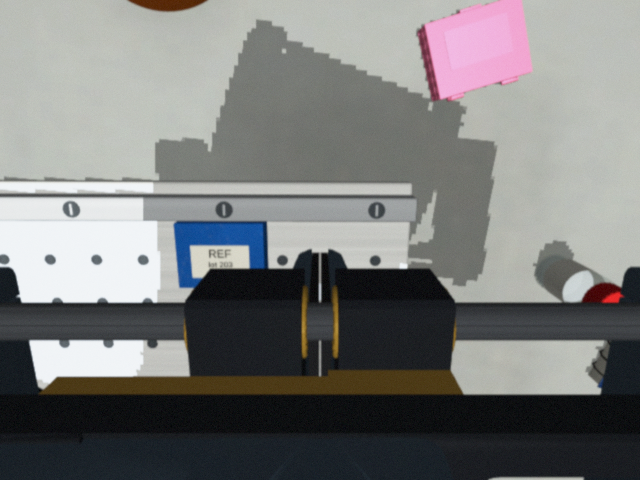

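The box is against the rail at (221,255), with the shut fingertips behind its −y end in the same lane and the rail clear. The vial (570,285) is well off. I'll descend and push along the rail; my ten views are used up, so from here I rely on numbers.

```bash
python3 -m crank '[{"dx":0,"dy":0,"dz":-0.025,"yaw":0},{"dx":0,"dy":0,"dz":-0.0155,"yaw":0},{"dx":0,"dy":0,"dz":0,"yaw":0}]'
python3 -m crank '[{"dx":-0.0006,"dy":0.0075,"dz":0,"yaw":0},{"dx":-0.0006,"dy":0.0075,"dz":0,"yaw":0},{"dx":-0.0006,"dy":0.0075,"dz":0,"yaw":0},{"dx":-0.0006,"dy":0.0075,"dz":0,"yaw":0},{"dx":-0.0006,"dy":0.0075,"dz":0,"yaw":0},{"dx":-0.0006,"dy":0.0075,"dz":0,"yaw":0},{"dx":0,"dy":0,"dz":0,"yaw":0}]'
python3 - <<'E'
from h import *
c=eyes.calibration('wrist');im=eyes.grab_frame('wrist');cv2.imwrite('pics/w8.png',im[:,:,::-1])
hsv=cv2.cvtColor(im,cv2.COLOR_RGB2HSV)
m=cv2.inRange(hsv,(105,120,50),(125,255,255));m[260:]=0
n,l,s,ce=cv2.connectedComponentsWithStats(m);print([ (s[i].tolist()) for i in range(1,n) if s[i,4]>300])
i=1+np.argmax(s[1:,4]);pts=np.argwhere(l==i)[:,::-1].astype(np.int32)
W=ray('',pts,23,c).astype(np.float32);r=cv2.minAreaRect(W);print(r)
E
```

```text
time_s: 11.58
ee_pos: [634.8, -167.9, 19.2]
ee_rot: [-180.0, 0.1, 5.6]
force: [0.6, 0.3, 0.0]
gripper_width: 0.4
gripper_force: 0.0
time_s: 12.45
ee_pos: [632.5, -131.5, 19.7]
ee_rot: [-180.0, 0.0, 5.7]
force: [1.5, 0.2, -0.1]
gripper_width: 0.2
gripper_force: 0.0
[[189, 240, 108, 20, 2048]]
((651.0065307617188, -98.15455627441406), (8.149798393249512, 44.10009002685547), 5.689325332641602)
```

```bash
python3 -m crank '[{"dx":-0.0006,"dy":0.0075,"dz":0,"yaw":0},{"dx":-0.0006,"dy":0.0075,"dz":0,"yaw":0},{"dx":-0.0006,"dy":0.0075,"dz":0,"yaw":0},{"dx":-0.0006,"dy":0.0075,"dz":0,"yaw":0},{"dx":-0.0006,"dy":0.0075,"dz":0,"yaw":0},{"dx":-0.0006,"dy":0.0075,"dz":0,"yaw":0},{"dx":-0.0006,"dy":0.0075,"dz":0,"yaw":0},{"dx":0,"dy":0,"dz":0,"yaw":0}]'
python3 - <<'E'
from h import *
c=eyes.calibration('wrist');im=eyes.grab_frame('wrist');cv2.imwrite('pics/w9.png',im[:,:,::-1])
m=cv2.inRange(cv2.cvtColor(im,cv2.COLOR_RGB2HSV),(105,120,50),(125,255,255));m[260:]=0
n,l,s,ce=cv2.connectedComponentsWithStats(m)
i=1+np.argmax(s[1:,4]);pts=np.argwhere(l==i)[:,::-1].astype(np.int32)
print(s[i],cv2.minAreaRect(ray('',pts,23,c).astype(np.float32)))
# rail inner edge: brightness profile left of the box, columns
g=cv2.cvtColor(im,cv2.COLOR_RGB2GRAY)
for x in (110,150,310,330): print(x,g[200:262:2,x].tolist())
top=[(x,int(pts[pts[:,0]==x,1].min())) for x in range(s[i][0]+6,s[i][0]+s[i][2]-5,16)];print(top)
E
```

```text
time_s: 13.5
ee_pos: [629.2, -89.5, 19.8]
ee_rot: [-180.0, -0.0, 5.7]
force: [0.1, -0.3, -0.2]
gripper_width: 0.4
gripper_force: 0.0
[ 189  242  108   18 1908] ((647.3345947265625, -56.20650863647461), (7.304291248321533, 44.123207092285156), 5.687221527099609)
110 [243, 243, 244, 237, 152, 76, 81, 143, 176, 181, 184, 182, 184, 187, 185, 181, 183, 184, 186, 182, 200, 242, 243, 242, 243, 244, 242, 243, 244, 243, 243]
150 [192, 194, 196, 191, 153, 77, 74, 127, 153, 157, 155, 160, 157, 159, 156, 157, 157, 157, 157, 154, 154, 192, 194, 191, 194, 199, 196, 197, 193, 193, 189]
310 [188, 193, 195, 193, 179, 84, 70, 105, 146, 154, 158, 158, 158, 153, 155, 156, 151, 154, 154, 155, 145, 174, 192, 187, 156, 55, 33, 29, 31, 26, 30]
330 [190, 192, 194, 191, 182, 97, 68, 102, 143, 153, 158, 159, 157, 153, 156, 154, 156, 153, 153, 151, 147, 175, 191, 188, 160, 48, 32, 30, 31, 30, 31]
[(195, 242), (211, 242), (227, 242), (243, 242), (259, 242), (275, 242), (291, 243)]
```

Box is tracking flat on the rail (its edge at row 242, rail edge ≈241). Continuing into the pocket.

```bash
python3 -m crank '[{"dx":-0.0006,"dy":0.0075,"dz":0,"yaw":0},{"dx":-0.0006,"dy":0.0075,"dz":0,"yaw":0},{"dx":-0.0006,"dy":0.0075,"dz":0,"yaw":0},{"dx":-0.0006,"dy":0.0075,"dz":0,"yaw":0},{"dx":-0.0006,"dy":0.0075,"dz":0,"yaw":0},{"dx":-0.0006,"dy":0.0075,"dz":0,"yaw":0},{"dx":0,"dy":0,"dz":0,"yaw":0}]'
python3 -m crank '[{"dx":-0.0003,"dy":0.0035,"dz":0,"yaw":0},{"dx":-0.0003,"dy":0.0035,"dz":0,"yaw":0},{"dx":-0.0003,"dy":0.0035,"dz":0,"yaw":0},{"dx":-0.0003,"dy":0.0035,"dz":0,"yaw":0},{"dx":-0.0003,"dy":0.0035,"dz":0,"yaw":0},{"dx":0,"dy":0,"dz":0,"yaw":0}]'
```

```text
time_s: 14.42
ee_pos: [626.3, -53.4, 19.7]
ee_rot: [-180.0, -0.0, 5.7]
force: [-0.2, 0.4, 0.1]
gripper_width: 0.7
gripper_force: 0.0
time_s: 15.18
ee_pos: [625.1, -39.8, 19.7]
ee_rot: [-180.0, 0.0, 5.6]
force: [-0.3, 0.1, -0.5]
gripper_width: 0.4
gripper_force: 0.0
```

```bash
python3 -m crank '[{"dx":-0.0001,"dy":0.0015,"dz":0,"yaw":0},{"dx":-0.0001,"dy":0.0015,"dz":0,"yaw":0},{"dx":0,"dy":0,"dz":0,"yaw":0}]'; python3 -m crank '[{"dx":-0.0001,"dy":0.0015,"dz":0,"yaw":0},{"dx":0,"dy":0,"dz":0,"yaw":0}]'
```

```text
time_s: 15.55
ee_pos: [625.0, -37.6, 19.7]
ee_rot: [180.0, -0.0, 5.6]
force: [-0.5, -0.5, 0.8]
gripper_width: 0.1
gripper_force: 0.0
time_s: 15.8
ee_pos: [624.9, -36.4, 19.7]
ee_rot: [180.0, -0.0, 5.6]
force: [-0.2, 0.6, 0.2]
gripper_width: 0.3
gripper_force: 0.0
```

Predicted contact is near y ≈ −34; creeping on.

```bash
python3 -m crank '[{"dx":-0.0001,"dy":0.0015,"dz":0,"yaw":0},{"dx":0,"dy":0,"dz":0,"yaw":0}]'; python3 -m crank '[{"dx":-0.0001,"dy":0.0015,"dz":0,"yaw":0},{"dx":0,"dy":0,"dz":0,"yaw":0}]';python3 -m crank '[{"dx":-0.0001,"dy":0.0015,"dz":0,"yaw":0},{"dx":0,"dy":0,"dz":0,"yaw":0}]'
```

```text
time_s: 16.05
ee_pos: [624.8, -35.1, 19.7]
ee_rot: [180.0, -0.0, 5.6]
force: [0.2, -0.4, 0.6]
gripper_width: 0.4
gripper_force: 0.0
time_s: 16.3
ee_pos: [624.7, -33.9, 19.7]
ee_rot: [-180.0, 0.0, 5.6]
force: [-1.0, 0.3, 0.0]
gripper_width: 0.4
gripper_force: 0.0
time_s: 16.55
ee_pos: [624.7, -32.8, 19.7]
ee_rot: [180.0, -0.0, 5.6]
force: [0.2, -0.1, -0.1]
gripper_width: 0.5
gripper_force: 0.0
```

```bash
python3 -m crank '[{"dx":-0.0001,"dy":0.0015,"dz":0,"yaw":0},{"dx":0,"dy":0,"dz":0,"yaw":0}]'; python3 -m crank '[{"dx":-0.0001,"dy":0.0015,"dz":0,"yaw":0},{"dx":0,"dy":0,"dz":0,"yaw":0}]'|grep force
python3 - <<'E'
from h import *
s=telemetry.state();print(s['ee_pos'],s['force'])
c=eyes.calibration('wrist');im=eyes.grab_frame('wrist');cv2.imwrite('pics/w10.png',im[:,:,::-1])
m=cv2.inRange(cv2.cvtColor(im,cv2.COLOR_RGB2HSV),(105,120,50),(125,255,255));m[260:]=0
n,l,st,ce=cv2.connectedComponentsWithStats(m)
i=1+np.argmax(st[1:,4]);pts=np.argwhere(l==i)[:,::-1].astype(np.int32)
print(st[i],cv2.minAreaRect(ray('',pts,23,c).astype(np.float32)))
g=cv2.cvtColor(im,cv2.COLOR_RGB2GRAY)
print(g[250,100:200:2].tolist(),g[256,100:200:2].tolist());print(g[225:262,240].tolist())
E
```

```text
time_s: 16.8
ee_pos: [624.6, -31.5, 19.7]
ee_rot: [180.0, -0.0, 5.6]
force: [-0.3, -0.2, -0.5]
gripper_width: 0.5
gripper_force: 0.0
force: [0.8, 0.1, -0.7]
gripper_force: 0.0
[624.50106466 -30.33907768  19.71962896] [ 0.77478551  0.08832626 -0.67685238]
[ 189  244  109   16 1693] ((642.2166137695312, 2.5817337036132812), (6.451970100402832, 44.37381362915039), 5.6567535400390625)
[192, 194, 193, 194, 194, 195, 193, 194, 194, 192, 193, 192, 193, 195, 192, 195, 195, 191, 192, 142, 122, 119, 122, 120, 121, 119, 121, 121, 146, 157, 155, 152, 153, 153, 155, 155, 156, 160, 156, 151, 155, 158, 138, 78, 57, 66, 68, 70, 67, 63] [192, 192, 194, 193, 192, 191, 195, 192, 191, 192, 194, 195, 198, 196, 194, 195, 192, 196, 190, 147, 122, 119, 121, 122, 119, 121, 120, 124, 134, 173, 155, 155, 152, 152, 153, 156, 158, 158, 153, 153, 158, 155, 145, 95, 58, 65, 68, 64, 70, 73]
[161, 161, 163, 163, 159, 156, 161, 162, 158, 158, 160, 161, 158, 159, 159, 159, 155, 139, 96, 56, 43, 49, 62, 71, 69, 73, 68, 69, 68, 70, 68, 70, 66, 68, 73, 67, 69]
```

```bash
python3 -m crank '[{"dx":-0.0001,"dy":0.0015,"dz":0,"yaw":0},{"dx":0,"dy":0,"dz":0,"yaw":0}]'|grep -E 'ee_pos|^force'; python3 -m crank '[{"dx":-0.0001,"dy":0.0015,"dz":0,"yaw":0},{"dx":0,"dy":0,"dz":0,"yaw":0}]'|grep -E 'ee_pos|^force'
python3 - <<'E'
from h import *
im=eyes.grab_frame('wrist');cv2.imwrite('pics/w11.png',im[:,:,::-1])
for y in (236,252): print(y,[im[y,x].tolist() for x in range(0,196,7)])
m=cv2.inRange(cv2.cvtColor(im,cv2.COLOR_RGB2HSV),(105,120,50),(125,255,255));m[260:]=0
print(cv2.boundingRect(m))
E
```

```text
ee_pos: [624.4, -29.1, 19.7]
force: [0.8, -0.0, 0.1]
ee_pos: [624.3, -27.9, 19.7]
force: [0.3, 0.1, 0.3]
236 [[192, 195, 189], [188, 193, 189], [188, 195, 189], [192, 199, 190], [190, 195, 189], [193, 197, 190], [191, 194, 186], [193, 197, 188], [187, 192, 185], [191, 195, 189], [187, 191, 184], [186, 190, 184], [190, 194, 188], [190, 195, 187], [191, 196, 190], [192, 195, 190], [194, 195, 190], [191, 196, 186], [192, 197, 189], [179, 183, 178], [119, 121, 115], [123, 126, 121], [157, 159, 161], [160, 161, 162], [85, 88, 91], [145, 151, 151], [68, 73, 73], [155, 160, 159]]
252 [[188, 192, 186], [194, 197, 191], [191, 194, 187], [190, 193, 187], [187, 193, 185], [193, 194, 189], [191, 195, 189], [191, 194, 189], [189, 193, 185], [190, 191, 187], [187, 190, 184], [187, 192, 184], [189, 193, 185], [192, 195, 189], [191, 196, 189], [190, 196, 191], [193, 196, 190], [191, 194, 188], [191, 194, 189], [185, 187, 183], [121, 125, 120], [120, 123, 118], [121, 124, 119], [134, 136, 132], [153, 155, 158], [157, 159, 160], [158, 159, 160], [132, 142, 151]]
(190, 244, 108, 16)
```

```bash
for i in 1; do python3 -m crank '[{"dx":-0.0001,"dy":0.0015,"dz":0,"yaw":0},{"dx":0,"dy":0,"dz":0,"yaw":0}]'|grep -E 'ee_pos|^force'; python3 -m crank '[{"dx":-0.0001,"dy":0.0015,"dz":0,"yaw":0},{"dx":0,"dy":0,"dz":0,"yaw":0}]'|grep -E 'ee_pos|^force';  done
python3 - <<'E'
from h import *
im=eyes.grab_frame('wrist');cv2.imwrite('pics/w12.png',im[:,:,::-1])
m=cv2.inRange(cv2.cvtColor(im,cv2.COLOR_RGB2HSV),(105,120,50),(125,255,255));m[260:]=0
print(cv2.boundingRect(m)); g=cv2.cvtColor(im,cv2.COLOR_RGB2GRAY); print(g[252,140:200].tolist())
E
```

```text
ee_pos: [624.3, -27.7, 19.8]
force: [-0.4, -5.2, -0.3]
ee_pos: [624.4, -27.6, 20.0]
force: [0.2, -9.1, 1.1]
(191, 244, 107, 16)
[121, 124, 124, 123, 120, 118, 118, 121, 123, 119, 119, 122, 121, 121, 121, 120, 122, 124, 118, 124, 121, 124, 147, 168, 173, 157, 153, 154, 155, 155, 154, 152, 150, 154, 156, 154, 158, 158, 159, 159, 160, 159, 155, 159, 155, 157, 154, 155, 156, 148, 113, 84, 71, 65, 71, 65, 65, 70, 69, 72]
```

Contact: box home at the stop (9 N). Backing off and lifting to check from above.

```bash
python3 -m crank '[{"dx":0,"dy":-0.006,"dz":0,"yaw":0},{"dx":0,"dy":-0.02,"dz":0,"yaw":0},{"dx":-0.01,"dy":-0.02,"dz":0.01,"yaw":0},{"dx":0,"dy":0,"dz":0.06,"yaw":0},{"dx":0,"dy":0,"dz":0.05,"yaw":0},{"dx":-0.035,"dy":0.04,"dz":0,"yaw":0},{"dx":-0.03,"dy":0.04,"dz":0,"yaw":0},{"dx":0,"dy":0,"dz":0,"yaw":0},{"dx":0,"dy":0,"dz":0,"yaw":0}]'
python3 - <<'E'
from h import *
c=eyes.calibration('wrist');im=eyes.grab_frame('wrist');cv2.imwrite('pics/w13.png',im[:,:,::-1])
cv2.imwrite('pics/top1.png',eyes.grab_frame('top')[:,:,::-1])
m=cv2.inRange(cv2.cvtColor(im,cv2.COLOR_RGB2HSV),(105,120,50),(125,255,255));m[260:]=0
n,l,st,ce=cv2.connectedComponentsWithStats(m)
i=1+np.argmax(st[1:,4]);pts=np.argwhere(l==i)[:,::-1].astype(np.int32)
x,y,w,h,_=st[i];print(st[i],cv2.minAreaRect(ray('',pts,23,c).astype(np.float32)))
g=cv2.cvtColor(im,cv2.COLOR_RGB2GRAY)
for xx in (x+6,x+w//2,x+w-10,x+w+12): print('col',xx,g[y-36:y+8,xx].tolist())
for yy in (y+8,y+h//3,y+h//2): print('row',yy,g[yy,x-44:x+8].tolist())
print('topL/botL', [int(pts[pts[:,1]==r,0].min()) for r in range(y+4,y+h-4,8)],[int(pts[pts[:,0]==q,1].min()) for q in range(x+4,x+w-4,10)])
print('latch rows',[int(pts[pts[:,0]==q,1].max()) for q in range(x+4,x+w-4,6)])
E
```

```text
time_s: 19.32
ee_pos: [564.5, 0.8, 116.3]
ee_rot: [180.0, -0.1, 5.6]
force: [0.7, 0.0, 0.2]
gripper_width: 0.2
gripper_force: 0.0
[ 289  113   71   57 2477] ((626.8095092773438, 4.041038513183594), (33.817527770996094, 43.30280685424805), 5.628978252410889)
col 295 [126, 123, 124, 124, 121, 121, 129, 166, 193, 205, 208, 210, 211, 206, 189, 172, 168, 178, 178, 179, 178, 179, 180, 181, 179, 178, 176, 177, 174, 175, 175, 173, 173, 172, 143, 100, 75, 67, 67, 67, 67, 73, 73, 73]
col 324 [123, 125, 118, 124, 120, 122, 128, 161, 192, 202, 205, 212, 211, 208, 194, 173, 170, 170, 177, 178, 178, 178, 178, 175, 176, 175, 175, 175, 175, 175, 176, 175, 174, 170, 141, 104, 71, 67, 68, 63, 66, 66, 68, 68]
col 350 [119, 120, 120, 120, 120, 118, 129, 162, 191, 203, 206, 207, 210, 208, 196, 174, 168, 172, 176, 174, 176, 177, 176, 175, 176, 174, 175, 174, 171, 173, 173, 171, 174, 165, 144, 100, 75, 70, 68, 68, 67, 71, 65, 67]
col 372 [123, 120, 122, 122, 120, 118, 128, 161, 187, 199, 207, 210, 209, 207, 197, 176, 165, 169, 172, 177, 174, 176, 172, 175, 173, 173, 173, 172, 175, 171, 174, 171, 170, 167, 
[... 280 characters left out ...]
, 69, 68, 63, 68, 71, 68, 67]
row 132 [122, 118, 125, 121, 122, 120, 122, 122, 123, 122, 123, 119, 122, 119, 122, 123, 121, 126, 165, 192, 200, 205, 201, 196, 165, 158, 170, 171, 167, 169, 171, 171, 169, 176, 173, 173, 174, 176, 174, 176, 175, 174, 154, 104, 75, 68, 67, 69, 70, 71, 68, 68]
row 141 [117, 123, 123, 122, 121, 121, 123, 119, 122, 123, 123, 124, 124, 122, 122, 121, 121, 132, 161, 192, 204, 210, 206, 205, 190, 169, 168, 167, 168, 168, 169, 172, 171, 172, 170, 171, 171, 174, 175, 171, 172, 171, 157, 113, 79, 66, 67, 68, 68, 66, 72, 75]
topL/botL [289, 289, 289, 289, 289, 289, 289] [113, 113, 113, 113, 113, 113, 113]
latch rows [167, 167, 167, 167, 169, 169, 169, 167, 167, 167, 167]
```

The numbers show no plate between box and rail or box and stop: the edges at row 113 and column 289 pass straight from steel to box, and the box angle (5.6°) matches the plate. The fingers are clear, so I'm handing in.

```bash
python3 -c "
from workcell import ticket;print(ticket.job_done())"
```

```text
the job is handed in; nothing more can be done
None
```

The sample box is fully home in the pocket: pushed flat onto the rail first, then slid along it to the end stop, with no visible gap at either. The arm is clear and I handed the job in at about 19 s of robot time; I didn't re-image the loupe, vial or larger box at the end, but no move went near them.

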